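# Press the lid onto the glass bowl with the lever press

## Robot

A 7-joint arm with a two-finger parallel gripper is mounted at the origin on the work surface. World frame = base frame: x ahead of the robot, y to its left, z up, the work surface at z = 0. Lengths are in m, angles in rad, forces in N, time in s.
With the tool pointing down it reaches from about 0.4 to 0.875 m from the base axis. Payload 6.5 kg.
Tool frame: the origin (TCP) lies midway between the tips of the shut fingers; the grasp point (between the pads) lies 19 mm behind it (env.grasp_offset is the distance from the TCP to the grasp point, in m); z points along the fingers, y is the line along which they close (so a half turn about z gives the same grasp; the last joint's range is limited). The gripper opens to 85 mm and grips with 20 to 120 N. Pads are 22 mm wide; open, the fingers measure 114 mm over their backs; the gripper's body (76 mm by 85 mm) begins 54 mm behind the grasp point. The pads swing forward as they close: fully open they stand 13 mm farther back than shut.
Start: joints at [1.26, 0.536, -0.004, 1.538, 0.003, 1.067, -0.071], TCP at [0.158, -0.631, 0.231] pointing down, gripper open.
Joint ranges: [-2.7, 2.7], [-0.37, 2.16], [-1.27, 1.26], [0.24, 2.4], [-1.31, 4.45], [0.19, 1.91], [-2.76, 2.76]. Speed limits (rad/s): [2.39, 2.39, 3.14, 3.14, 3.14, 3.14, 3.14].

## Interface

Orientations are given as a rotation vector (axis times angle).
In Python, from workcell import env gives the robot as it stands.
- The arm moves only by the shell command python3 -m handwheel 'ROWS' [OPENING] [FORCE]. ROWS is JSON, one flat list of numbers, 6 for each row, row after row: the shift along the tool's x, y, z in cm, then the turn, a rotation vector about the tool's x, y, z in degrees. A call has 1 to 5 rows; each row shifts and turns the commanded pose from where the row before left it, along the tool's axes as they then stand; what a row does not reach is not made up. A row lasts 1/12 s, in which the tool goes at most 41.7 mm and 7.16 degrees, less where a joint would pass 70% of its speed; a pose out of reach is approached as far as the arm can. A call with a gripper value outside its range is refused whole. OPENING is the closure in counts, from 0 (fully open) to 255 (shut), set as the call begins (- or left out, the last holds). The fingers move at their own pace and stop on an object; FORCE is the grip in N (left out, the last holds). Time passes only in rows, so rows that do not move let the fingers close. It gives the time, the measured TCP pose, the force, the opening and the grip force at its end, in the units of the state.
- env.state(): the state, without advancing time (a new reading comes with each control period).
- env.snapshot(name): name is "scene" or "top" or "wrist"; returns a dict with "pixels" (480x640x3 uint8, red, green, blue), "z_map" (480x640 float32, m along the optical axis (not along the pixel's ray), 0 where there is no reading), "fx", "fy", "cx", "cy" (pixels), "k1" (the pictures are not rectified: a ray, as slopes to the right and down, at radius r is drawn at 1 + k1 r^2 times it, then the intrinsics apply), "R" (3x3) and "t" (3): a world point X has camera coordinates R X + t; the wrist camera has in their place "hand_eye" (4x4, takes a point from camera to tool coordinates, whose origin is the TCP and whose axes are the flange's). Camera axes: x right, y down, z forward; pixel columns grow to the right and rows downward; lengths in m; the calibration is good to about 2 mm. A picture is of the moment at which its call begins: read the wrist's pose just before it.
- env.close_job(): hands the job in; it is judged then, once.
Trained networks look in a picture, given as the dict that the camera call returned (one of the last four; its "shot" number tells which), for a name from the list of things; names that differ only in an ending like _2 or _b are one class to them, and where a whole thing is asked for, a point or a joint stands for the part that bears it (a point fixed in the world has none). Each returns a list of dicts, best first, with "confidence" (0 to 1); they miss things now and then, are a little off and sometimes report something else, mostly with a low value. They report only what shows in the picture. A call takes as long as a camera call. They do not tell look-alikes from the thing itself.
- env.boxes_of(picture, target): "extent" ([left, top, right, bottom] in pixels, round what is visible of it).
- env.masks_of(picture, target): "pixels" (480x640 bool, what is visible of it) and "extent" ([left, top, right, bottom] in pixels, round what is visible of it).
The state is a dict: "time": time; "joint_pos": joint angles; "dq": joint speeds; "joint_torque": joint torques, N m; "position": TCP position; "tool_rot": TCP orientation; "force": force on the tool from outside, world axes, zero at the start; "torque": the same for the moment, N m; "finger_gap": finger opening in m; "grasp_force": force on a finger pad.
Only numpy, scipy, OpenCV 4.12 (cv2) and the standard library are available. Lean on these libraries where they do the work, as an engineer would, in place of code of your own. Each camera call takes 0.05 s, during which the arm holds its last target. There are 200 camera calls.

## Task

Slide the big glass bowl with the loosely set lid along the counter into the curved cradle of the white lever press, until it sits against the cradle under the ram. Then swing the press's lever down to its stop so that the ram pushes the lid home, and ease the lever back up to its rest without letting it snap back. Leave the bowl in the cradle and the other things on the counter where they are.

Things in the scene. Friction and masses are not known exactly. Their poses are not given: they have to be found in the camera images.
- press: White bench press, 215 mm high, fixed. Origin: on the counter, on the vertical ram axis, the cradle's centre. z up; +x (roughly away from the robot) points from the ram axis to the column (x 103 to 148 mm, 56 wide); a head 56 mm wide (x -35 to 105, z 153 to 215 mm) overhangs the ram axis. The lever is on the head's +y side, pointing to -x; none of it reaches beyond y = -5 mm.
- nest (a point): Centre of the cradle, at the press's origin and with its axes. Cradle: low curved fence 24 mm high, inner radius 82.5 mm, on the press's +y side (18 to 162 degrees from +x towards +y), open to -y: the bowl slides in along the press's +y over level counter, and sits within 3 mm of this point when against the fence.
- platen (a point): Centre of the underside of the ram's round steel platen, radius 28 mm: 120 mm above the counter at rest, 88 mm with the lever at its stop.
- lever_bar (a point): Middle of the black round bar (radius 10 mm, 95 mm long, parallel to the press's y, at y -5 to 90 mm, this point at y 42 mm) at the end of the lever, on the bar's axis. The steel lever arm (14 mm thick) meets it 5 mm to the +y side of this point.
- lever_hinge (a point): Point on the lever's hinge axis (parallel to the press's y), at x 40, y 42, z 175 mm in the press's frame. The bar swings about it at radius 190 mm.
- lever (a joint): Lever angle, rad: 0 = rest, held up by a spring, arm to the press's -x, 0.70 rad above level (bar 297 mm high); grows as the bar goes down; 0.80 = the stop, arm 0.10 rad below level (bar 156 mm high). Pushing the bar takes about 6 N, and some 6 N more while pressing the lid (from about 0.5 rad). Let go, it flies up faster than 3 rad/s; easing it up means slower.
- bowl: Glass bowl with straight round sides, outer radius 80 mm, 75 mm high, bottom flat; origin at the centre of its underside. About 0.6 kg with its lid. Too wide to grip; slides on the counter.
- lid_top (a point): Centre of the top face of the bowl's flat black plastic lid (radius 83 mm, 14 mm thick, overhanging the bowl by 3 mm all round). At first the lid stands proud: its top is 99 mm above the counter, its rim 10 mm above the glass; pressed home the top is about 88 mm high. It slides in its seal, stays where it is left, and needs about 25 N.
- lid (a joint): How far the lid has been pressed in, m: 0 = standing proud as at the start, about 0.011 = pressed home by the full stroke of the lever.
- whisk: Bystander: steel whisk, 200 mm, lying on the counter, origin under its middle, its own x along it.
- scoop: Bystander: teal silicone scoop, 195 mm, up to 32 mm high, lying, origin on the underside near its middle, its own x along it.
- small_lid: Bystander: smaller loose black lid, 110 mm across, with a little knob, lying flat, origin under its centre.
- prep_bowl: Bystander: small open glass bowl, 110 mm across, 50 mm high, origin under its centre.
- jar: Bystander: glass jar with a steel cap, 76 mm across, 110 mm high, origin under its centre.
- mug: Bystander: white mug, 80 mm across, 90 mm high, origin under its centre.
There are look-alikes about, which are no part of the job. Of the things that look like the bowl, take the one that is farthest from the robot's base at the start.

How it is judged:
By the outcome, as a careful person would: the job done as asked, in the order asked, and still so for the second after the job is handed in, with the robot touching nothing.
It also fails if it takes over 62 s, if anything falls off the work surface, if the arm or the gripper's body presses on something with over 40 N, if the wrist force passes 120 N, or if a joint passes its speed limit or range.

## Working session

There is one attempt and no reset: what is moved stays moved. The work goes in short steps, Python scripts to look and compute and a shell command to move; the robot and the scene stay as the last step left them, time stands still between calls to the robot, and variables do not carry over. Pictures are saved under pics/ and viewed, at most 10 in all, crops included, and the job is handed in when it is done.

```bash
mkdir -p pics; ls
cat > h.py <<'E'
import numpy as np, cv2
from workcell import env
from scipy.spatial.transform import Rotation as Ro
def cloud(p):
    v,u=np.mgrid[0:480,0:640]
    K=np.array([[p['fx'],0,p['cx']],[0,p['fy'],p['cy']],[0,0,1.]])
    xy=cv2.undistortPoints(np.stack([u,v],-1).reshape(-1,1,2).astype(float),K,np.array([p['k1'],0,0,0.])).reshape(480,640,2)
    z=p['z_map']; c=np.dstack([xy*z[...,None],z])
    if 'R' in p: return (c-np.array(p['t']))@np.array(p['R'])
    s=p['st']; H=np.array(p['hand_eye']); return (c@H[:3,:3].T+H[:3,3])@Ro.from_rotvec(s['tool_rot']).as_matrix().T+np.array(s['position'])
def save(p,n): cv2.imwrite('pics/'+n,np.ascontiguousarray(p['pixels'][...,::-1]))
E
python3 - <<'E'
from h import *
s=env.state();print({k:np.round(v,3) for k,v in s.items()})
for cam in ['scene','top']:
    p=env.snapshot(cam);save(p,cam+'0.png');C=cloud(p)
    for n in ['bowl','lid_top','press','lever_bar','whisk','scoop','small_lid','prep_bowl','jar','mug']:
        for m in env.masks_of(p,n)[:4]:
            if m['confidence']<.3: continue
            q=C[m['pixels']&(p['z_map']>0)]
            if len(q): print(cam,n,round(m['confidence'],2),np.round(m['extent']),'med',np.round(np.median(q,0),3),'lo',np.round(np.percentile(q,2,0),3),'hi',np.round(np.percentile(q,98,0),3))
E
```

```text
pics
{'time': np.float64(0.0), 'joint_pos': array([ 1.26 ,  0.537, -0.004,  1.539,  0.003,  1.067, -0.071]), 'dq': array([-0.001, -0.002, -0.   , -0.001, -0.002, -0.002, -0.   ]), 'joint_torque': array([ 0.0000e+00, -5.8341e+01,  1.0490e+00, -2.5910e+01,  1.2000e-02,
        1.0000e-02, -0.0000e+00]), 'position': array([ 0.157, -0.63 ,  0.23 ]), 'tool_rot': array([-3.116e+00, -3.840e-01,  1.000e-03]), 'force': array([-0.381, -0.859, -0.403]), 'torque': array([0.008, 0.015, 0.003]), 'grasp_force': np.float64(0.0), 'finger_gap': np.float64(0.085)}
scene bowl 0.93 [336. 160. 392. 221.] med [0.31  0.214 0.098] lo [0.222 0.151 0.013] hi [0.37  0.302 0.104]
scene bowl 0.73 [207. 205. 270. 270.] med [ 0.33  -0.155  0.099] lo [ 0.234 -0.226  0.014] hi [ 0.386 -0.081  0.104]
scene bowl 0.64 [132. 199. 201. 269.] med [ 0.236 -0.326  0.099] lo [ 0.137 -0.4    0.006] hi [ 0.291 -0.252  0.104]
scene bowl 0.63 [233. 272. 305. 349.] med [ 0.551 -0.144  0.099] lo [ 0.464 -0.216  0.013] hi [ 0.616 -0.068  0.104]
scene lid_top 0.96 [129. 199. 195. 258.] med [ 0.217 -0.327  0.1  ] lo [ 0.137 -0.402  0.
[... 2618 characters left out ...]
003] hi [0.541 0.382 0.04 ]
top scoop 0.84 [270. 241. 345. 269.] med [0.408 0.106 0.011] lo [ 0.383 -0.024 -0.002] hi [0.445 0.155 0.035]
top small_lid 0.59 [476. 172. 516. 211.] med [ 0.578 -0.461  0.01 ] lo [ 0.528 -0.511 -0.001] hi [ 0.629 -0.412  0.023]
top prep_bowl 0.9 [413. 116. 450. 156.] med [ 0.744 -0.288  0.022] lo [ 0.685 -0.33   0.   ] hi [ 0.787 -0.235  0.053]
top prep_bowl 0.34 [216. 156. 261. 223.] med [0.501 0.189 0.297] lo [0.472 0.153 0.   ] hi [0.639 0.249 0.311]
top jar 0.59 [136. 198. 173. 234.] med [0.518 0.458 0.106] lo [0.488 0.436 0.01 ] hi [0.553 0.502 0.115]
top mug 0.92 [165. 145. 206. 182.] med [0.668 0.394 0.041] lo [ 0.627  0.345 -0.   ] hi [0.703 0.448 0.092]
```

Run:
```python
from h import *
A=[]
for cam in ['scene','top']:
    p=env.snapshot(cam);C=cloud(p);A.append(C.reshape(-1,3))
    if cam=='top': cv2.imwrite('pics/topcrop.png',cv2.resize(np.ascontiguousarray(p['pixels'][90:350,180:520,::-1]),(784,600),interpolation=2))
    if cam=='scene': cv2.imwrite('pics/scenecrop.png',cv2.resize(np.ascontiguousarray(p['pixels'][150:420,180:500,::-1]),(711,600),interpolation=2))
    Q=C.reshape(-1,3);reg=(Q[:,0]>.42)&(Q[:,0]<.85)&(Q[:,1]>-.03)&(Q[:,1]<.3)
    Q=Q[reg]
    t=Q[(abs(Q[:,2]-.215)<.006)]
    r=cv2.minAreaRect((t[:,:2]*1000).astype(np.float32));print(cam,'headtop',len(t),r, cv2.boxPoints(r).tolist())
    b=Q[(Q[:,2]>.285)];r=cv2.minAreaRect((b[:,:2]*1000).astype(np.float32));print('bar',len(b),r,b[:,2].max())
    f=Q[(abs(Q[:,2]-.024)<.005)];print('fence',len(f))
    # lids: circle by edge
    L=C.reshape(-1,3);L=L[(abs(L[:,2]-.099)<.008)&(L[:,0]>.42)&(L[:,0]<.68)&(L[:,1]>-.25)&(L[:,1]<-.02)]
    print('lid',cv2.minEnclosingCircle((L[:,:2]*1000).astype(np.float32)))
np.save('A.npy',np.vstack(A))
from scipy.optimize import least_squares
F=np.vstack(A);F=F[(abs(F[:,2]-.022)<.006)&(F[:,0]>.46)&(F[:,0]<.8)&(F[:,1]>0)&(F[:,1]<.25)]
print(len(F)); np.save('F.npy',F)
def f(x): return np.hypot(F[:,0]-x[0],F[:,1]-x[1])-.0855
s=least_squares(f,[.6,.1],loss='soft_l1',f_scale=.003);print(s.x,np.median(abs(s.fun)))
```

```text
scene headtop 1696 ((640.0750122070312, 134.702392578125), (83.7903060913086, 183.47247314453125), 77.77730560302734) [[541.5485229492188, 113.17857360839844], [720.8621215820312, 74.33525848388672], [738.6015014648438, 156.22621154785156], [559.2879028320312, 195.06951904296875]]
bar 406 ((495.22918701171875, 194.48062133789062), (95.0350341796875, 37.044044494628906), 76.90669250488281) 0.31237556174985376
fence 178
lid ((537.1851806640625, -138.9233856201172), 83.98738861083984)
top headtop 1580 ((637.9532470703125, 134.36032104492188), (82.59866333007812, 180.5513916015625), 77.0977554321289) [[540.735107421875, 114.26119995117188], [716.72802734375, 73.9461898803711], [735.17138671875, 154.45944213867188], [559.178466796875, 194.77444458007812]]
bar 419 ((494.22052001953125, 194.51806640625), (93.1974105834961, 34.954444885253906), 78.16185760498047) 0.3150402179798853
fence 162
lid ((536.9375, -138.9289093017578), 83.32846069335938)
565
[0.66001037 0.13667483] 0.01527151843188422
```

View pics/topcrop.png

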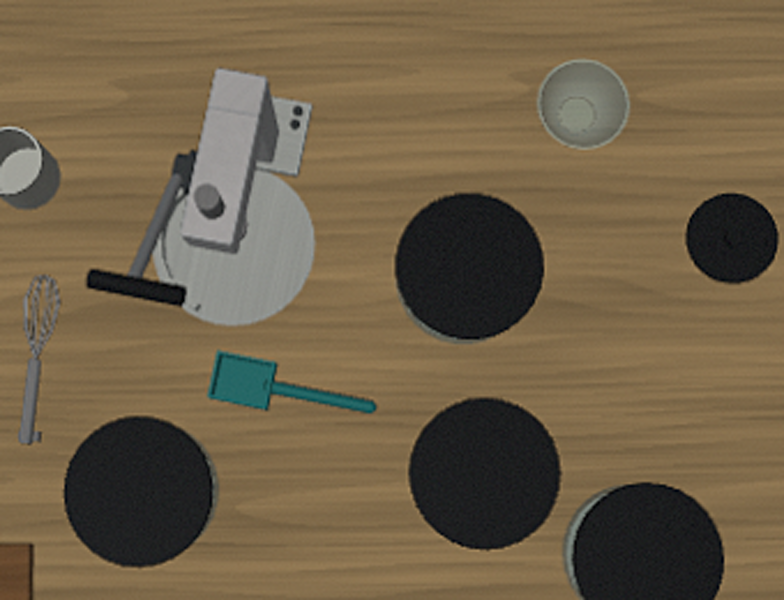

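View pics/scenecrop.png

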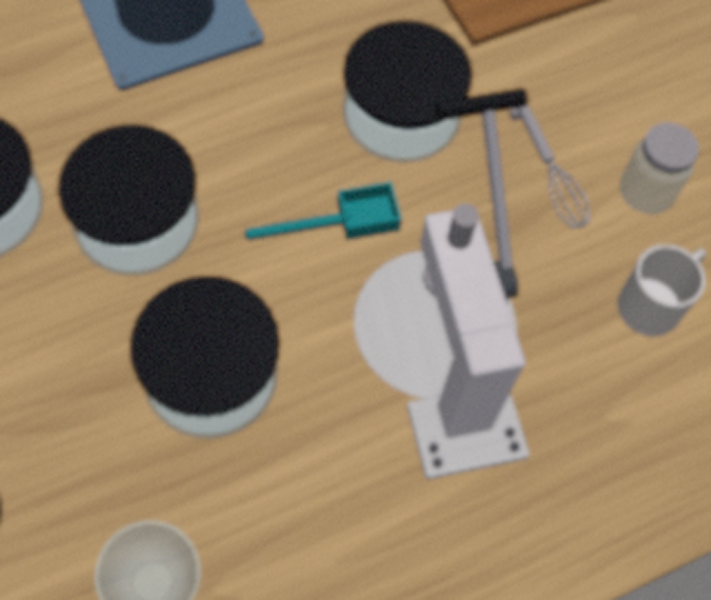

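The look-alikes in topcrop are at (470,266), (485,473), (140,490) and (650,557). The one at (470,266), world (0.537,-0.139), is farthest from the base (0.55 m, the others 0.39 m or less), so it is the bowl. The crop shows it as an isolated lidded bowl to the right of the press. Press: origin about (0.581,0.133), +x at -12.3°, and it agrees with the head corner within 1 mm. The path to the cradle is clear.

```bash
cat >> h.py <<'E'
PX=np.array([np.cos(np.radians(-12.3)),np.sin(np.radians(-12.3)),0]);PY=np.array([-PX[1],PX[0],0]);O=np.array([.581,.133,0])
def press(x,y,z): return O+x*PX+y*PY+np.array([0,0,z])
def Rt(d,t):
    d=np.array([d[0],d[1],0.]);d/=np.linalg.norm(d);t=np.radians(t);k=np.array([0,0,1.])
    z=-np.cos(t)*k+np.sin(t)*d;x=np.cos(t)*d+np.sin(t)*k
    return np.stack([x,np.cross(z,x),z],1)
def cm(a,b,R): return np.round((np.array(b)-a)@R*100,2)   # a->b in tool axes
E
python3 - <<'E'
from h import *
s=env.state();R0=Ro.from_rotvec(s['tool_rot']).as_matrix();p=np.array(s['position'])
B=np.array([.537,-.139,0]);d=(O-B)/np.linalg.norm(O-B)
R=Rt(d,15);print('turn',np.degrees(Ro.from_matrix(R0.T@R).as_rotvec()),'len',np.linalg.norm(O-B))
a=B-d*.125+[0,0,.15];b=B-d*.125+[0,0,.015]
print('to above',cm(p,a,R),'down',cm(a,b,R),'push dir per cm',cm(b,b+d*.01,R))
E
```

```text
turn [  8.74004114  13.25978394 -66.38030642] len 0.27553584158871236
to above [38.55 29.61 18.75] down [-3.49 -0.   13.04] push dir per cm [0.97 0.   0.26]
```

```bash
T='0,0,0,.87,1.33,-6.64'; python3 -m handwheel '[0,0,0,0.87,1.33,-6.64,0,0,0,0.87,1.33,-6.64,0,0,0,0.87,1.33,-6.64,0,0,0,0.87,1.33,-6.64,0,0,0,0.87,1.33,-6.64]' 0 20
python3 -m handwheel '[0,0,0,0.87,1.33,-6.64,0,0,0,0.87,1.33,-6.64,0,0,0,0.87,1.33,-6.64,0,0,0,0.87,1.33,-6.64,0,0,0,0.87,1.33,-6.64]'
python3 -m handwheel '[2.57,1.97,1.25,0,0,0,2.57,1.97,1.25,0,0,0,2.57,1.97,1.25,0,0,0,2.57,1.97,1.25,0,0,0,2.57,1.97,1.25,0,0,0]'
python3 -m handwheel '[2.57,1.97,1.25,0,0,0,2.57,1.97,1.25,0,0,0,2.57,1.97,1.25,0,0,0,2.57,1.97,1.25,0,0,0,2.57,1.97,1.25,0,0,0]'
python3 -m handwheel '[2.57,1.97,1.25,0,0,0,2.57,1.97,1.25,0,0,0,2.57,1.97,1.25,0,0,0,2.57,1.97,1.25,0,0,0,2.57,1.97,1.25,0,0,0]'
python3 - <<'E'
from h import *
s=env.state();p=np.array(s['position']);B=np.array([.537,-.139,0]);d=(O-B)/np.linalg.norm(O-B);R=Ro.from_rotvec(s['tool_rot']).as_matrix()
b=B-d*.125+[0,0,.015];print(p,s['tool_rot'],'err',np.degrees(Ro.from_matrix(R.T@Rt(d,15)).as_rotvec()),'down',cm(p,b,R))
E
```

```text
time: 1.62
position: [0.1571, -0.6307, 0.2314]
tool_rot: [-2.79, -1.23, -0.161]
force: [0.1, 0.5, -0.6]
finger_gap: 0.0854
grasp_force: 0.0
time: 2.03
position: [0.157, -0.6308, 0.2312]
tool_rot: [-2.247, -1.923, -0.299]
force: [0.7, -0.5, -0.3]
finger_gap: 0.0855
grasp_force: 0.0
time: 2.45
position: [0.278, -0.5067, 0.2041]
tool_rot: [-2.253, -1.917, -0.297]
force: [1.1, -0.6, -0.7]
finger_gap: 0.0857
grasp_force: 0.0
time: 2.87
position: [0.3977, -0.384, 0.1772]
tool_rot: [-2.253, -1.917, -0.297]
force: [-0.1, 0.4, -0.0]
finger_gap: 0.0851
grasp_force: 0.0
time: 3.28
position: [0.5175, -0.2612, 0.1502]
tool_rot: [-2.253, -1.918, -0.298]
force: [0.0, -0.4, 0.3]
finger_gap: 0.0853
grasp_force: 0.0
[ 0.51748454 -0.26121108  0.15015797] [-2.25267043 -1.9175085  -0.29752109] err [0.06759976 0.0096921  0.00763831] down [-3.62 -0.04 13.02]
```

```bash
python3 -m handwheel '[-0.72,0,2.6,0,0,0,-0.72,0,2.6,0,0,0,-0.72,0,2.6,0,0,0,-0.72,0,2.6,0,0,0,-0.72,0,2.6,0,0,0]'
python3 -m handwheel '[0.78,0,0.21,0,0,0,0.78,0,0.21,0,0,0,0.78,0,0.21,0,0,0,0.78,0,0.21,0,0,0,0.29,0,0.08,0,0,0]'
python3 -m handwheel '[0.29,0,0.08,0,0,0,0.29,0,0.08,0,0,0,0.29,0,0.08,0,0,0,0.29,0,0.08,0,0,0,0.29,0,0.08,0,0,0]'
python3 -m handwheel '[0.39,0,0.1,0,0,0,0.39,0,0.1,0,0,0,0.58,0,0.16,0,0,0,0.58,0,0.16,0,0,0,0.58,0,0.16,0,0,0]'
python3 - <<'E'
from h import *
s=env.state();print(s['position'])
p=env.snapshot('top');save(p,'t1.png');C=cloud(p).reshape(-1,3)
L=C[(abs(C[:,2]-.099)<.008)&(C[:,0]>.42)&(C[:,0]<.68)&(C[:,1]>-.25)&(C[:,1]<-.0)]
p=env.snapshot('scene');save(p,'s1.png')
# lid centre from median of far edges
lo,hi=np.percentile(L[:,:2],[.5,99.5],axis=0);print(lo,hi,(lo+hi)/2,len(L))
E
```

```text
time: 3.7
position: [0.5165, -0.2636, 0.0142]
tool_rot: [-2.253, -1.918, -0.297]
force: [0.1, -0.2, 1.4]
finger_gap: 0.0857
grasp_force: 0.0
time: 4.12
position: [0.5237, -0.2264, 0.0173]
tool_rot: [-2.25, -1.922, -0.3]
force: [0.3, 0.3, 0.7]
finger_gap: 0.0852
grasp_force: 0.0
time: 4.53
position: [0.5245, -0.2137, 0.0153]
tool_rot: [-2.253, -1.917, -0.298]
force: [-0.4, -3.4, 1.2]
finger_gap: 0.0855
grasp_force: 0.0
time: 4.95
position: [0.5287, -0.1875, 0.0152]
tool_rot: [-2.252, -1.918, -0.297]
force: [-0.7, -2.8, 0.6]
finger_gap: 0.0854
grasp_force: 0.0
[ 0.52867116 -0.18745357  0.01522839]
[ 0.45719766 -0.20597707] [ 0.61854004 -0.03326937] [ 0.53786885 -0.11962322] 3292
```

View pics/s1.png

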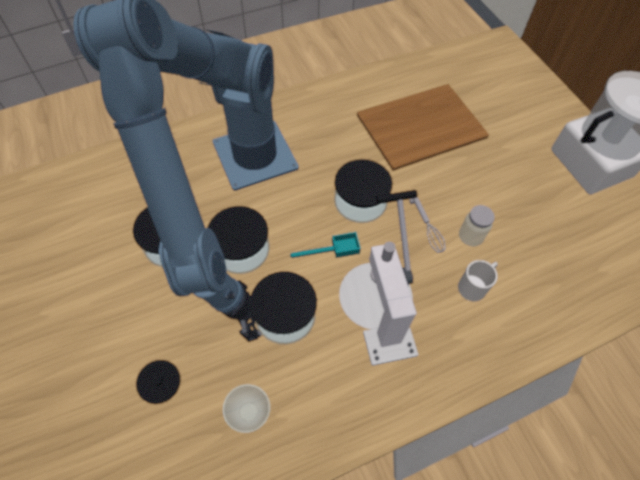

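```bash
python3 -m handwheel '[0.87,0,0.23,0,0,0,0.87,0,0.23,0,0,0,0.87,0,0.23,0,0,0,0.87,0,0.23,0,0,0,0.87,0,0.23,0,0,0]'
python3 -m handwheel '[0.87,0,0.23,0,0,0,0.87,0,0.23,0,0,0,0.87,0,0.23,0,0,0,0.87,0,0.23,0,0,0,0.87,0,0.23,0,0,0]'
python3 -m handwheel '[0.87,0,0.23,0,0,0,0.87,0,0.23,0,0,0,0.87,0,0.23,0,0,0,0.87,0,0.23,0,0,0,0.87,0,0.23,0,0,0]'
python3 -m handwheel '[0.87,0,0.23,0,0,0,0.87,0,0.23,0,0,0,0.87,0,0.23,0,0,0,0.58,0,0.16,0,0,0,0.39,0,0.1,0,0,0]'
python3 - <<'E'
from h import *
s=env.state();R=Ro.from_rotvec(s['tool_rot']).as_matrix();P=np.array(s['position']);print(P)
p=env.snapshot('top');C=cloud(p);save(p,'t2.png')
for m in env.masks_of(p,'lid_top')[:5]:
    q=C[m['pixels']&(abs(C[...,2]-.097)<.008)]
    if len(q): lo,hi=np.percentile(q[:,:2],[.5,99.5],axis=0);print(m['confidence'],m['extent'],lo,hi,(lo+hi)/2)
r=P-O;print('tcp in press',r@PX,r@PY)
E
```

```text
time: 5.47
position: [0.5357, -0.142, 0.0153]
tool_rot: [-2.251, -1.918, -0.297]
force: [-1.2, -1.8, -0.9]
finger_gap: 0.0856
grasp_force: 0.0
time: 5.88
position: [0.543, -0.0981, 0.0155]
tool_rot: [-2.252, -1.918, -0.297]
force: [-0.3, -2.4, -0.2]
finger_gap: 0.0856
grasp_force: 0.0
time: 6.3
position: [0.5502, -0.0537, 0.0157]
tool_rot: [-2.252, -1.917, -0.298]
force: [-0.5, -3.1, -0.2]
finger_gap: 0.0851
grasp_force: 0.0
time: 6.72
position: [0.5563, -0.0169, 0.016]
tool_rot: [-2.251, -1.919, -0.298]
force: [-0.0, -3.1, 1.5]
finger_gap: 0.0856
grasp_force: 0.0
[ 0.55630125 -0.01690405  0.01597397]
0.96 [275.8, 160.1, 336.8, 226.5] [ 0.48740608 -0.01362597] [0.64525976 0.12871402] [0.56633292 0.05754402]
0.96 [207.5, 270.0, 272.5, 336.9] [0.21071509 0.15154716] [0.36959585 0.3081452 ] [0.29015547 0.22984618]
0.9 [443.7, 326.8, 494.2, 368.4] [ 0.12839445 -0.40711192] [ 0.22733262 -0.28741591] [ 0.17786354 -0.34726392]
0.67 [358.2, 260.5, 396.2, 326.5] [ 0.23060244 -0.16948068] [ 0.38780097 -0.07006839] [ 0.3092017  -0.11977454]
tcp in press 0.00780230864365454 -0.15172467388732355
```

View pics/t2.png

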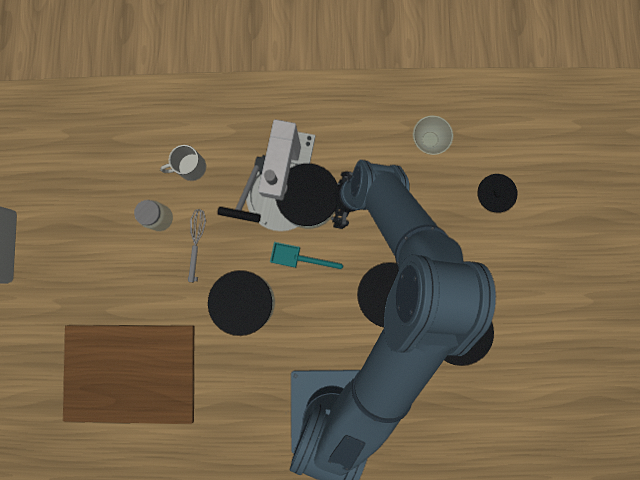

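```bash
python3 -m handwheel '[0.68,0,0.18,0,0,0,0.68,0,0.18,0,0,0,0.68,0,0.18,0,0,0,0.68,0,0.18,0,0,0,0.68,0,0.18,0,0,0]'
python3 -m handwheel '[0.58,0,0.16,0,0,0,0.58,0,0.16,0,0,0,0.48,0,0.13,0,0,0,0.29,0,0.08,0,0,0,0.29,0,0.08,0,0,0]'
python3 -m handwheel '[0.19,0,0.05,0,0,0,0.19,0,0.05,0,0,0,0.19,0,0.05,0,0,0,0,0,0,0,0,0]'
python3 -m handwheel '[0.19,0,0.05,0,0,0,0.19,0,0.05,0,0,0,0,0,0,0,0,0]'
```

```text
time: 7.23
position: [0.5616, 0.0176, 0.0158]
tool_rot: [-2.252, -1.918, -0.297]
force: [-0.5, -2.5, -0.9]
finger_gap: 0.0856
grasp_force: 0.0
time: 7.65
position: [0.5654, 0.0396, 0.0158]
tool_rot: [-2.252, -1.918, -0.298]
force: [-1.5, -3.4, 1.5]
finger_gap: 0.0851
grasp_force: 0.0
time: 7.98
position: [0.5664, 0.0456, 0.0159]
tool_rot: [-2.252, -1.918, -0.298]
force: [-0.1, -1.1, 0.7]
finger_gap: 0.0854
grasp_force: 0.0
time: 8.23
position: [0.5669, 0.0497, 0.0158]
tool_rot: [-2.251, -1.918, -0.298]
force: [1.1, -1.5, 0.4]
finger_gap: 0.0854
grasp_force: 0.0
```

```bash
python3 -m handwheel '[0.19,0,0.05,0,0,0,0.19,0,0.05,0,0,0,0,0,0,0,0,0]'
python3 -m handwheel '[0.14,0,0.04,0,0,0,0,0,0,0,0,0]'
python3 -m handwheel '[0.14,0,0.04,0,0,0,0,0,0,0,0,0]'
```

```text
time: 8.48
position: [0.5676, 0.0536, 0.0159]
tool_rot: [-2.251, -1.918, -0.298]
force: [-0.3, -1.6, -0.0]
finger_gap: 0.0854
grasp_force: 0.0
time: 8.65
position: [0.5678, 0.0547, 0.0158]
tool_rot: [-2.252, -1.918, -0.298]
force: [-0.0, -2.6, 0.1]
finger_gap: 0.0855
grasp_force: 0.0
time: 8.82
position: [0.568, 0.0561, 0.0158]
tool_rot: [-2.252, -1.918, -0.298]
force: [-0.1, -2.3, -0.1]
finger_gap: 0.0855
grasp_force: 0.0
```

```bash
for i in 1; do python3 -m handwheel '[0.14,0,0.04,0,0,0,0,0,0,0,0,0]'
python3 -m handwheel '[0.14,0,0.04,0,0,0,0,0,0,0,0,0]'
python3 -m handwheel '[0.14,0,0.04,0,0,0,0,0,0,0,0,0]'; done | grep -E 'pos|force:'
```

```text
position: [0.5682, 0.0576, 0.0158]
force: [-0.4, -1.5, -0.1]
grasp_force: 0.0
position: [0.5684, 0.0591, 0.0157]
force: [-0.4, -2.7, -0.8]
grasp_force: 0.0
position: [0.5689, 0.0601, 0.0157]
force: [0.6, -3.8, -0.2]
grasp_force: 0.0
```

```bash
(python3 -m handwheel '[0.14,0,0.04,0,0,0,0,0,0,0,0,0]'
python3 -m handwheel '[0.14,0,0.04,0,0,0,0,0,0,0,0,0]') | grep -E 'pos|^force:'
python3 - <<'E'
from h import *
p=env.snapshot('scene');C=cloud(p)
cv2.imwrite('pics/s3.png',cv2.resize(np.ascontiguousarray(p['pixels'][170:370,270:490,::-1]),(660,600),interpolation=2))
m=(abs(C[...,2]-.099)<.007)&(np.hypot(C[...,0]-.581,C[...,1]-.133)<.1)
q=C[m];rel=np.stack([(q-O)@PX,(q-O)@PY],1)
from scipy.optimize import least_squares
print(len(q),rel.min(0),rel.max(0))
# rim points: outermost per angle around guess, -y side
th=np.degrees(np.arctan2(rel[:,1],rel[:,0]))
P=[]
for a in range(-180,180,8):
    k=(th>=a)&(th<a+8)
    if k.sum()>3: i=np.where(k)[0][np.argmax(np.hypot(*rel[k].T))];P.append((a,*np.round(rel[i]*1000)))
P=np.array(P);print([(int(a),round(float(np.hypot(x,y)))) for a,x,y in P])
E
```

```text
position: [0.5694, 0.0608, 0.0157]
force: [-0.0, -4.0, -0.1]
position: [0.5699, 0.0618, 0.0157]
force: [0.2, -7.0, 0.1]
1165 [-0.08256986 -0.08749269] [0.08058753 0.07888467]
[(-180, 83), (-172, 83), (-164, 82), (-156, 83), (-148, 81), (-140, 81), (-132, 79), (-124, 74), (-116, 63), (-108, 60), (-100, 60), (-92, 68), (-84, 75), (-76, 87), (-68, 96), (-60, 87), (-52, 81), (-44, 80), (-36, 81), (-28, 80), (-20, 81), (-12, 82), (52, 85), (60, 85), (68, 83), (108, 78), (116, 86), (124, 86)]
```

View pics/s3.png

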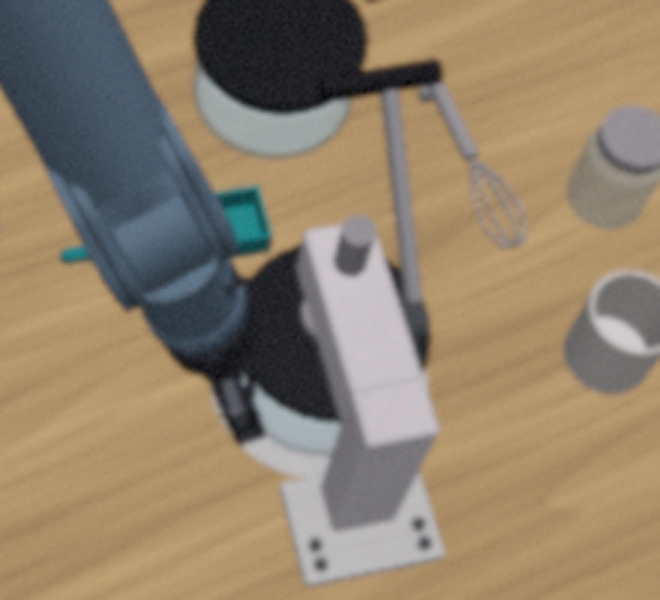

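```bash
(python3 -m handwheel '[-0.48,0,-0.13,0,0,0,-0.97,0,-0.26,0,0,0,-1.45,0,-0.39,0,0,0,-1.93,0,-0.52,0,0,0,-1.93,0,-0.52,0,0,0]'
python3 -m handwheel '[0.9,0,-3.38,0,0,0,0.9,0,-3.38,0,0,0,0.9,0,-3.38,0,0,0,0.9,0,-3.38,0,0,0,0.9,0,-3.38,0,0,0]'
python3 -m handwheel '[0.9,0,-3.38,0,0,0,0.9,0,-3.38,0,0,0,0.9,0,-3.38,0,0,0,0.9,0,-3.38,0,0,0,0.9,0,-3.38,0,0,0]') | grep -E 'pos|^force:'
python3 - <<'E'
from h import *
s=env.state();R=Ro.from_rotvec(s['tool_rot']).as_matrix();P=np.array(s['position'])
Rg=Rt(PY,0);print(P,'turn',np.degrees(Ro.from_matrix(R.T@Rg).as_rotvec()))
bx=.04-.19*np.cos(.7);a=press(bx,.016,.35);b=press(bx,.016,.175+.19*np.sin(.7)-.019)
print(a,'to above',cm(P,a,Rg),'down',cm(a,b,Rg))
for q in np.arange(0,.81,.1):
    x=.04-.19*np.cos(.7-q);z=.175+.19*np.sin(.7-q)-.019; t=press(x,.016,z);print(round(q,2),np.round(t,4),cm(b,t,Rg))
p=env.snapshot('top');C=cloud(p)
Q=C[(C[...,2]>.285)&(C[...,2]<.32)&(C[...,0]<.55)&(C[...,0]>.44)&(C[...,1]>.13)&(C[...,1]<.26)];r=cv2.minAreaRect((Q[:,:2]*1000).astype(np.float32));print('bar',len(Q),r)
m=(abs(C[...,2]-.099)<.007)&(np.hypot(C[...,0]-.581,C[...,1]-.133)<.1);q=C[m];rel=np.stack([(q-O)@PX,(q-O)@PY],1)
th=np.degrees(np.arctan2(rel[:,1],rel[:,0]));
for a in range(-180,180,15):
    k=(th>=a)&(th<a+15)
    if k.sum()>3: print(a,round(1000*np.percentile(np.hypot(*rel[k].T),98),1),end=' ')
E
```

```text
position: [0.5575, -0.0061, 0.0158]
force: [0.5, -0.6, -0.3]
position: [0.557, -0.0062, 0.1922]
force: [1.0, 0.1, -0.1]
position: [0.5567, -0.0064, 0.3672]
force: [0.1, -0.1, -0.1]
[ 0.55671969 -0.00642986  0.36721248] turn [ -0.38442997 -15.01493794   3.16617367]
[0.48150603 0.17106909 0.35      ] to above [ 15.74 -11.13   1.72] down [0.   0.   7.16]
0.0 [0.4815 0.1711 0.2784] [0. 0. 0.]
0.1 [0.4703 0.1735 0.2633] [-0.   -1.15  1.51]
0.2 [0.4606 0.1756 0.2471] [ 0.   -2.14  3.13]
0.3 [0.4525 0.1774 0.23  ] [-0.   -2.97  4.84]
0.4 [0.4461 0.1788 0.2121] [ 0.   -3.62  6.63]
0.5 [0.4416 0.1798 0.1937] [ 0.   -4.09  8.47]
0.6 [0.4388 0.1804 0.175 ] [ 0.   -4.37 10.34]
0.7 [0.4379 0.1806 0.156 ] [ 0.   -4.47 12.24]
0.8 [0.4388 0.1804 0.137 ] [ 0.   -4.37 14.14]
bar 420 ((496.1037292480469, 194.683349609375), (93.72151947021484, 38.22391891479492), 77.73243713378906)
-180 82.5 -165 81.7 -150 81.5 -135 80.5 -120 79.9 -105 79.4 -90 79.4 -75 79.3 -60 79.7 -45 79.7 -30 80.5 60 85.1 75 84.6 90 73.2 105 81.6 120 84.4 135 83.5 150 81.1 165 83.2
```

```bash
(python3 -m handwheel '[0,0,0,-0.13,-5,1.06,0,0,0,-0.13,-5,1.06,0,0,0,-0.13,-5,1.06]'
python3 -m handwheel '[2.62,-1.86,0.29,0,0,0,2.62,-1.86,0.29,0,0,0,2.62,-1.86,0.29,0,0,0,2.62,-1.86,0.29,0,0,0,2.62,-1.86,0.29,0,0,0]'
python3 -m handwheel '[2.62,-1.86,0.29,0,0,0,0,0,2.2,0,0,0,0,0,2.2,0,0,0,0,0,1.76,0,0,0,0,0,1.0,0,0,0]') | grep -E 'pos|rot|^force:'
python3 - <<'E'
from h import *
s=env.state();print(s['position'],s['tool_rot'],Ro.from_matrix(Rt(PY,0)).as_rotvec())
p=env.snapshot('scene');cv2.imwrite('pics/s4.png',cv2.resize(np.ascontiguousarray(p['pixels'][120:320,280:500,::-1]),(660,600),interpolation=2))
E
```

```text
position: [0.5575, -0.0074, 0.366]
tool_rot: [2.447, 1.964, -0.002]
force: [0.6, 0.4, -0.7]
position: [0.4935, 0.1426, 0.3505]
tool_rot: [-2.447, -1.97, 0.0]
force: [0.4, -0.4, -0.4]
position: [0.4807, 0.1704, 0.2742]
tool_rot: [-2.446, -1.97, 0.004]
force: [-0.8, -0.1, -0.1]
[0.48072292 0.17042156 0.27415831] [-2.44572953 -1.96989003  0.00440012] [2.44664362 1.97066978 0.        ]
```

View pics/s4.png

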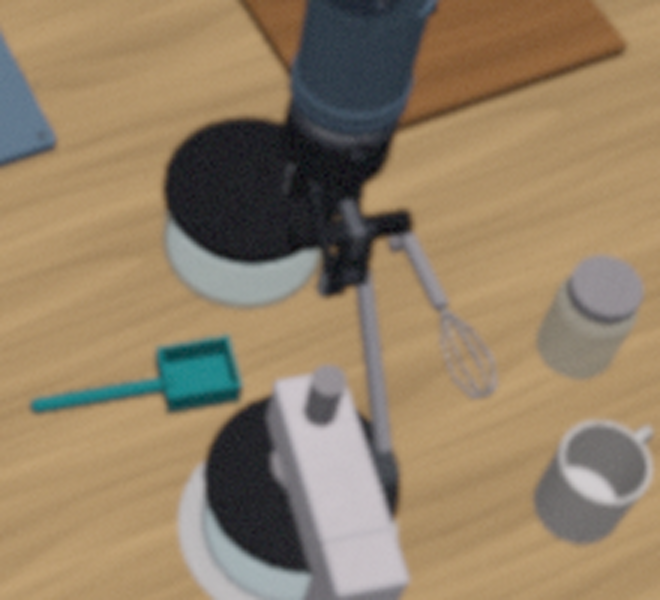

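```bash
(python3 -m handwheel '[-0.3,0,-0.3,0,0,0,0,0,0,0,0,0,0,0,0,0,0,0,0,0,0,0,0,0,0,0,0,0,0,0]' 150 25
python3 -m handwheel '[0,0,0,0,0,0,0,0,0,0,0,0,0,0,0,0,0,0,0,0,0,0,0,0]' 255 25
python3 -m handwheel '[0,0,0,0,0,0,0,0,0,0,0,0]')
```

```text
time: 12.55
position: [0.4821, 0.168, 0.2803]
tool_rot: [2.447, 1.968, 0.003]
force: [0.4, 0.0, 0.4]
finger_gap: 0.0353
grasp_force: 0.0
time: 12.88
position: [0.4818, 0.168, 0.2799]
tool_rot: [2.447, 1.969, 0.001]
force: [-0.4, -0.4, 3.4]
finger_gap: 0.0193
grasp_force: 25.3
time: 13.05
position: [0.4818, 0.168, 0.2798]
tool_rot: [2.447, 1.969, 0.001]
force: [-1.5, -0.8, 5.6]
finger_gap: 0.019
grasp_force: 25.4
```

```bash
(python3 -m handwheel '[0,-0.58,0.74,0,0,0,0,-0.57,0.77,0,0,0,0,-0.51,0.8,0,0,0,0,-0.48,0.82,0,0,0]'
python3 -m handwheel '[0,-0.43,0.84,0,0,0,0,-0.4,0.87,0,0,0,0,-0.34,0.89,0,0,0,0,-0.31,0.9,0,0,0]'
python3 -m handwheel '[0,-0.25,0.91,0,0,0,0,-0.22,0.93,0,0,0]')
python3 -c "
from h import *
s=env.state();r=np.array(s['position'])-O;print(r@PX,r@PY,r[2]);print(.7-np.arctan2(r[2]+.019-.175,.04-r@PX),np.hypot(r[2]+.019-.175,.04-r@PX))"
```

```text
time: 13.38
position: [0.4618, 0.1723, 0.2484]
tool_rot: [2.447, 1.967, 0.004]
force: [3.1, -2.2, 3.5]
finger_gap: 0.019
grasp_force: 26.3
time: 13.72
position: [0.4473, 0.1753, 0.2128]
tool_rot: [2.447, 1.967, 0.003]
force: [7.0, -2.7, 3.5]
finger_gap: 0.0191
grasp_force: 27.4
time: 13.88
position: [0.4426, 0.1763, 0.1944]
tool_rot: [2.447, 1.967, 0.003]
force: [5.0, -4.9, 5.4]
finger_gap: 0.0192
grasp_force: 28.0
-0.14445060257103778 0.012849445747953804 0.19437770155959602
0.4948618638543272 0.18840083005607047
```

```bash
(python3 -m handwheel '[0,-0.14,0.93,0,0,0,0,-0.14,0.94,0,0,0,0,-0.05,0.95,0,0,0,0,-0.05,0.95,0,0,0]'
python3 -m handwheel '[0,0.05,0.95,0,0,0,0,0.03,0.6,0,0,0,0,0.02,0.2,0,0,0,0,0,0,0,0,0]'
python3 -m handwheel '[0,0.02,0.2,0,0,0,0,0,0,0,0,0]')
python3 -c "
from h import *
s=env.state();r=np.array(s['position'])-O;print(r@PX,r@PY,r[2]);print(.7-np.arctan2(r[2]+.019-.175,.04-r@PX),np.hypot(r[2]+.019-.175,.04-r@PX))"
```

```text
time: 14.22
position: [0.4382, 0.1773, 0.1569]
tool_rot: [2.447, 1.968, 0.001]
force: [1.3, -4.1, 12.7]
finger_gap: 0.0191
grasp_force: 29.6
time: 14.55
position: [0.4384, 0.1772, 0.139]
tool_rot: [-2.448, -1.969, 0.001]
force: [1.4, -2.8, 6.5]
finger_gap: 0.019
grasp_force: 29.7
time: 14.72
position: [0.4385, 0.1772, 0.1373]
tool_rot: [-2.448, -1.969, 0.002]
force: [-0.3, -2.4, 10.1]
finger_gap: 0.0196
grasp_force: 30.0
-0.1486410656463956 0.012786120999032594 0.13725109408171526
0.7990639754100972 0.18957049644219542
```

```bash
(python3 -m handwheel '[0,0.02,0.2,0,0,0,0,0,0,0,0,0]'
python3 -m handwheel '[0,0.02,0.2,0,0,0,0,0,0,0,0,0]') | grep -E "pos|^force|gap"
```

```text
position: [0.4387, 0.1771, 0.1353]
force: [-0.1, -2.7, 10.5]
finger_gap: 0.0192
position: [0.4388, 0.1771, 0.1334]
force: [-1.3, -3.2, 11.7]
finger_gap: 0.0189
```

```bash
(python3 -m handwheel '[0,0.02,0.2,0,0,0,0,0,0,0,0,0]'
python3 -m handwheel '[0,0.02,0.2,0,0,0,0,0,0,0,0,0]') | grep -E "pos|^force|gap"
python3 - <<'E'
from h import *
for c in ['scene','top']:
    p=env.snapshot(c);C=cloud(p);save(p,c+'5.png')
    k=np.hypot(C[...,0]-O[0],C[...,1]-O[1])<.07
    q=C[k&(C[...,2]>.07)&(C[...,2]<.115)];print(c,'lid z',np.median(q[:,2]),len(q))
    rel=C-O;x=rel@PX;y=rel@PY
    for lo,hi in [(.055,.085),(.03,.04)]:
        b=(y>lo)&(y<hi)&(x<-.12)&(x>-.18)&(C[...,2]>.1)&(C[...,2]<.2);print('bar top',b.sum(),np.percentile(C[b][:,2],[5,50,95]) if b.sum() else '',x[b].mean() if b.sum() else '')
    a=(y>.038)&(y<.056)&(x<-.02)&(x>-.12)&(C[...,2]>.1)&(C[...,2]<.25)
    if a.sum()>5: print('arm fit',np.polyfit(x[a],C[...,2][a],1),a.sum())
p=env.snapshot('scene');cv2.imwrite('pics/s5.png',cv2.resize(np.ascontiguousarray(p['pixels'][170:330,300:476,::-1]),(660,600),interpolation=2))
E
```

```text
position: [0.4389, 0.1771, 0.1313]
force: [-1.1, -3.5, 10.0]
finger_gap: 0.0188
position: [0.4391, 0.177, 0.13]
force: [-4.3, -4.7, 18.8]
finger_gap: 0.0192
scene lid z 0.08823836187023157 881
bar top 89 [0.15551332 0.16288433 0.16769506] -0.1461028165293316
bar top 1 [0.15946943 0.15946943 0.15946943] -0.14728039677432445
arm fit [0.10689276 0.17654103] 192
top lid z 0.08831328829776292 1237
bar top 0  
bar top 0  
arm fit [0.09772932 0.1765809 ] 126
```

View pics/s5.png

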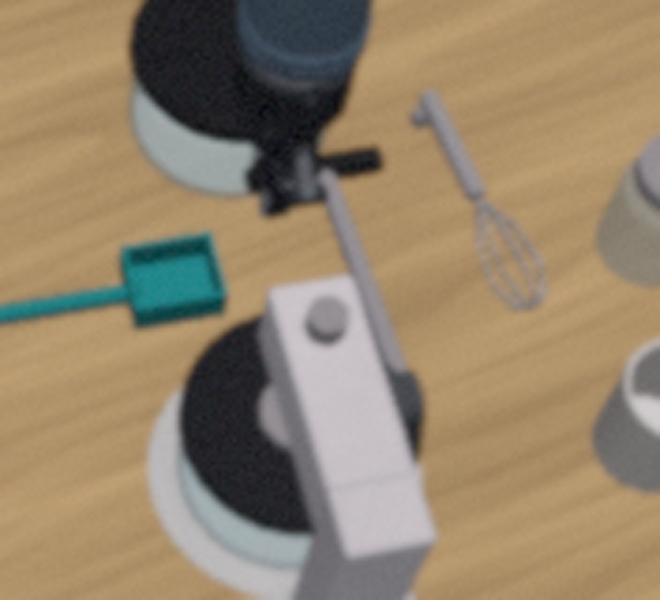

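```bash
(python3 -m handwheel '[0,0,0.2,0,0,0,0,0,0,0,0,0]'
python3 -m handwheel '[0,-0.03,-0.3,0,0,0,0,-0.05,-0.6,0,0,0,0,-0.05,-0.95,0,0,0,0,0.03,-0.95,0,0,0]'
python3 -m handwheel '[0,0.05,-0.95,0,0,0,0,0.1,-0.94,0,0,0,0,0.14,-0.94,0,0,0,0,0.18,-0.93,0,0,0]'
python3 -m handwheel '[0,0.22,-0.92,0,0,0,0,0.26,-0.91,0,0,0,0,0.31,-0.9,0,0,0,0,0.34,-0.89,0,0,0]') | grep -E "time|pos|^force|gap"
python3 -c "
from h import *
s=env.state();r=np.array(s['position'])-O;print(r@PX,r@PY,r[2]);print(.7-np.arctan2(r[2]+.025-.175,.04-r@PX),np.hypot(r[2]+.025-.175,.04-r@PX))"
```

```text
time: 15.7
position: [0.4392, 0.1771, 0.1291]
force: [-7.2, -5.5, 34.5]
finger_gap: 0.0188
time: 16.03
position: [0.4382, 0.1773, 0.1557]
force: [2.4, -1.7, 3.5]
finger_gap: 0.0191
time: 16.37
position: [0.4441, 0.176, 0.1942]
force: [4.9, -1.2, 2.1]
finger_gap: 0.0193
time: 16.7
position: [0.4587, 0.173, 0.2309]
force: [19.2, -3.1, -7.8]
finger_gap: 0.0188
-0.1280059724545858 0.013071484660982749 0.23088538978152542
0.25130745912683145 0.18646300721730397
```

```bash
(python3 -m handwheel '[0,0.15,-0.8,0,0,0,0,0.42,-0.8,0,0,0,0,0.48,-0.78,0,0,0]'
python3 -m handwheel '[0,0.54,-0.75,0,0,0,0,0.2,-0.25,0,0,0,0,0,0,0,0,0]')| grep -E "time|pos|^force|gap"
python3 - <<'E'
from h import *
s=env.state();r=np.array(s['position'])-O;print(r@PX,r@PY,r[2])
p=env.snapshot('scene');C=cloud(p);rel=C-O;x=rel@PX;y=rel@PY
b=(y>.06)&(y<.085)&(x<-.06)&(x>-.18)&(C[...,2]>.18)&(C[...,2]<.33);print('bar',b.sum(),np.percentile(C[b][:,2],[5,50,95]),x[b].mean())
a=(y>.038)&(y<.056)&(x<-.02)&(x>-.09)&(C[...,2]>.18);print('arm',np.arctan(-np.polyfit(x[a],C[...,2][a],1)[0]),a.sum())
E
```

```text
time: 16.95
position: [0.474, 0.1699, 0.2548]
force: [32.2, -2.1, -20.5]
finger_gap: 0.0195
time: 17.2
position: [0.4807, 0.1682, 0.2641]
force: [32.8, -0.6, -24.3]
finger_gap: 0.0192
-0.10549748434808764 0.01303223684405803 0.26410976909860545
bar 93 [0.29539788 0.3032189  0.30787924] -0.10350034859763942
arm 1.3458192725466311 328
```

```bash
(python3 -m handwheel '[0,0.2,0.2,0,0,0,0,0,0,0,0,0]'
python3 -m handwheel '[0,0.15,0.15,0,0,0,0,0,0,0,0,0]')| grep -E "time|pos|^force|gap"
python3 - <<'E'
from h import *
p=env.snapshot('scene');C=cloud(p);rel=C-O;x=rel@PX;y=rel@PY
b=(y>.06)&(y<.085)&(x<-.06)&(x>-.18)&(C[...,2]>.18)&(C[...,2]<.33);print('bar',b.sum(),np.percentile(C[b][:,2],[5,50,95]),x[b].mean())
C0=np.load('A.npy')[:480*640];rel=C0-O;x=rel@PX;y=rel@PY
b=(y>.06)&(y<.085)&(x<-.06)&(x>-.18)&(C0[...,2]>.18)&(C0[...,2]<.33);print('bar0',b.sum(),np.percentile(C0[b][:,2],[5,50,95]),x[b].mean())
E
```

```text
time: 17.42
position: [0.4787, 0.1686, 0.2616]
force: [18.2, -1.2, -10.0]
finger_gap: 0.0189
time: 17.58
position: [0.4778, 0.1688, 0.2603]
force: [8.9, -2.0, -1.4]
finger_gap: 0.019
bar 88 [0.29074093 0.29956706 0.30458297] -0.10617587208401877
bar0 93 [0.29638416 0.30525784 0.3096955 ] -0.10199134860272398
```

```bash
(python3 -m handwheel '[0,0.25,-0.15,0,0,0,0,0,0,0,0,0]'
python3 -m handwheel '[0,0.2,-0.2,0,0,0,0,0,0,0,0,0]')| grep -E "time|pos|^force|gap"
cat > bar.py <<'E'
from h import *
p=env.snapshot('scene');C=cloud(p);rel=C-O;x=rel@PX;y=rel@PY
b=(y>.06)&(y<.085)&(x<-.06)&(x>-.18)&(C[...,2]>.18)&(C[...,2]<.33);print('bar',b.sum(),np.percentile(C[b][:,2],[5,50,95]),x[b].mean())
E
python3 bar.py
```

```text
time: 17.8
position: [0.4791, 0.1684, 0.262]
force: [4.8, -2.7, -0.0]
finger_gap: 0.0192
time: 17.97
position: [0.4803, 0.1682, 0.2636]
force: [3.9, -0.9, 0.3]
finger_gap: 0.0193
bar 90 [0.29529573 0.30313989 0.30790374] -0.10353113918869589
```

```bash
(python3 -m handwheel '[0,0.15,-0.17,0,0,0,0,0,0,0,0,0]'
python3 -m handwheel '[0,0.12,-0.15,0,0,0,0,0,0,0,0,0]')| grep -E "time|pos|^force|gap"
python3 bar.py
```

```text
time: 18.18
position: [0.4813, 0.168, 0.2649]
force: [4.1, -0.4, -1.0]
finger_gap: 0.0191
time: 18.35
position: [0.4817, 0.1678, 0.2656]
force: [4.0, -0.5, -5.9]
finger_gap: 0.0193
bar 93 [0.29594825 0.30552701 0.30953648] -0.10176677901759786
```

```bash
(python3 -m handwheel '[0,0,0,0,0,0,0,0,0,0,0,0,0,0,0,0,0,0,0,0,0,0,0,0]' 60
python3 -m handwheel '[0,0,0,0,0,0,0,0,0,0,0,0,0,0,0,0,0,0,0,0,0,0,0,0]' 0
python3 -m handwheel '[0,0,-0.5,0,0,0,0,0,-1,0,0,0,0,0,-2,0,0,0,0,0,-3,0,0,0,0,0,-3,0,0,0]'
python3 -m handwheel '[-2,-2,-2,0,0,0,-3,-2,0,0,0,0,-3,-2,0,0,0,0,-3,-2,0,0,0,0,0,0,0,0,0,0]')| grep -E "time|pos|^force|gap"
python3 bar.py
python3 - <<'E'
from h import *
p=env.snapshot('scene');save(p,'s9.png');C=cloud(p)
rel=C-O;x=rel@PX;y=rel@PY
k=(np.hypot(x,y)<.1)&(abs(C[...,2]-.088)<.007);q=C[k]
print('lid z',np.median(q[:,2]));r=np.hypot(x,y)[k];th=np.degrees(np.arctan2(y,x))[k]
print([(a,round(1000*np.percentile(r[(th>=a)&(th<a+15)],98),1)) for a in range(-180,180,15) if ((th>=a)&(th<a+15)).sum()>3])
C0=np.load('A.npy')[:480*640].reshape(480,640,3)
for n in ['whisk','scoop','small_lid','prep_bowl','jar','mug']:
    m=env.masks_of(p,n)
    if m: print(n,np.round(m[0]['extent']),np.round(np.median(C[m[0]['pixels']&(p['z_map']>0)],0),3))
E
```

```text
time: 18.73
position: [0.4822, 0.168, 0.2666]
force: [-0.6, -0.6, 0.6]
finger_gap: 0.0651
time: 19.07
position: [0.4825, 0.1677, 0.2664]
force: [-0.2, -0.3, -0.4]
finger_gap: 0.0859
time: 19.48
position: [0.482, 0.1677, 0.3631]
force: [1.2, -0.2, 0.6]
finger_gap: 0.085
time: 19.9
position: [0.3771, 0.0733, 0.3821]
force: [0.6, -0.3, -0.2]
finger_gap: 0.0856
bar 94 [0.29574924 0.30514492 0.30910109] -0.10208033632870446
lid z 0.08766776893604969
[(-180, np.float64(81.9)), (-165, np.float64(80.5)), (-150, np.float64(80.4)), (-135, np.float64(80.4)), (-120, np.float64(79.7)), (-105, np.float64(80.0)), (-90, np.float64(80.1)), (-75, np.float64(80.1)), (-60, np.float64(81.0)), (-45, np.float64(81.5)), (-30, np.float64(81.9)), (-15, np.float64(81.8)), (45, np.float64(84.3)), (60, np.float64(84.2)), (105, np.float64(82.5)), (120, np.float64(83.9))]
whisk [410. 199. 444. 254.] [0.432 0.366 0.025]
scoop [290. 231. 359. 256.] [0.405 0.108 0.014]
small_lid [134. 360. 183. 405.] [ 0.584 -0.463  0.011]
prep_bowl [223. 384. 271. 434.] [ 0.727 -0.285  0.022]
jar [457. 205. 496. 247.] [0.534 0.454 0.085]
mug [460. 260. 497. 302.] [0.665 0.394 0.052]
```

View pics/s9.png

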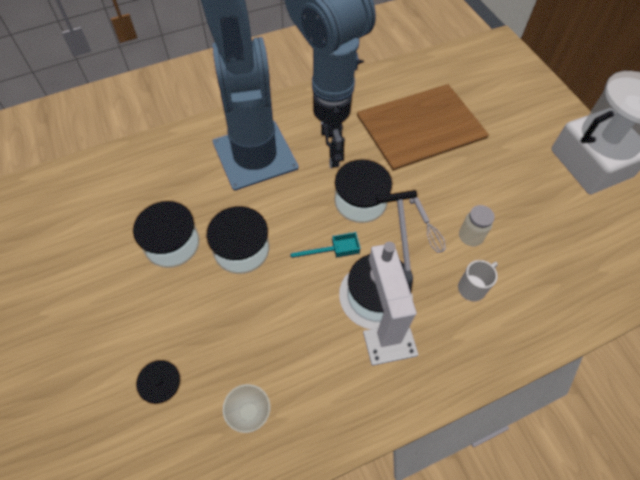

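The final picture shows the bowl in the cradle under the ram at about (380,285), with its lid 88 mm high. The lever is at rest, the other things have not moved, and the robot is clear of everything.

```bash
python3 -c "
from workcell import env
print(env.close_job())"
```

```text
the job is handed in; nothing more can be done
None
```

The job is done and handed in: the bowl sits in the cradle, its lid is pressed home (top measured at 88 mm), the lever was eased back up to rest, and the other things on the counter are where they were.

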